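# Put the flat spatula away in the slotted tool block

### The job

Pick the yellow-handled flat spatula out of its pocket in the aluminium tray and slide it blade first into the slanted white tool block until it is fully home, the front of the handle sitting against the block. The two slots look alike, but one of them, you cannot see which, has a stop inside and lets the blade only about half-way in: feel for it, and if the blade stops short, draw it out and use the other slot. Do not ram the block, and leave the bottle, the copper-topped module and the screwdriver as they are.

Things in the scene. Friction and masses are not known exactly. Their poses are not given: they have to be found in the camera images.
- spatula: Flat spatula, 80 g, lying flat at first (z up, axis 28 mm above the table). Origin mid-grip on the centre line; x towards the blade, y across its width, z normal to it. Yellow handle 18 x 18 mm from x = -60 to 45 mm; orange plastic blade 30 wide, 4 thick from 45 to 125 mm, then a tip 22 wide, 2.5 thick to 135 mm; all centred on the x axis.
- shoulder (a point): Centre of the front face of the spatula's handle, 45 mm along its x axis, where the blade begins; axes as the spatula's.
- blade_tip (a point): Centre of the end edge of the blade, 135 mm along the spatula's x axis.
- tray: Fixed aluminium tray 226 x 64 mm, origin under its middle, x to the blade end. Blade pocket x = 10 to 99 mm: floor 26, rim 34 high, 36 wide, open to the handle. Tail cradle x = -100 to -84: floor 19, cheeks 31 high, 24 apart. Between them the handle bridges an open finger bay, floor 6 mm high. The spatula's origin starts near x = -40 mm.
- block: Fixed white tool block, 115 mm wide; origin on the table below the mid-point of the two slot mouths; z up, +y to the left slot. Mouths face +x and up; slots run to -x, sloping down at 35 degrees. The mouth face is square to the slots and reaches 15.5 mm above and below their centre lines. Upper edge 98 mm high at the mouths, 35 mm at the back.
- mouth_left (a point): Centre of the mouth of the left slot (block y = +29 mm, 85 mm above the table); axes as the block's. Ringed in blue, dark inside. Each slot is 33 wide (along block y) x 7 high and would be 100 mm deep; one of the two has a hidden stop 45 mm down.
- deep_left (a point): Point on the left slot's centre line, 90 mm down from its mouth: where the blade's end lies when the spatula is fully home.
- mouth_right (a point): The same for the right slot's mouth (block y = -29 mm).
- deep_right (a point): The same for the right slot's deep point.
- solvent: Bystander: white solvent bottle with a yellow cap, 64 mm diameter, 150 mm tall, origin at the centre of its underside.
- module: Bystander: small aluminium module with a copper top, 60 x 60 x 32 mm, origin at the centre of its underside.
- driver: Bystander: screwdriver with a red handle lying on the table, about 200 mm long, x along it from handle to tip.
Mind the look-alikes: they are no part of the job. What is shaped like the spatula but turquoise is not meant. What is shaped like the block but purple is not meant.

How it is judged (in metres and radians):
On the way:
1. the spatula is lifted clear of the tray (height (world z) of spatula above 0.07 m), for 0.1 s.
At the end, for the whole second after the job is handed in: The spatula rests, let go, in the open slot: the centre of its handle's front face within 6 mm of that slot's mouth centre, and the blade's end within 9 mm of the slot's deep point (((distance between shoulder and mouth_left below 0.006 m and distance between blade_tip and deep_left below 0.009 m) or (distance between shoulder and mouth_right below 0.006 m and distance between blade_tip and deep_right below 0.009 m)) and linear speed of spatula below 0.02 m/s); the robot touches nothing.
It fails at once if the block is rammed with the spatula (over 60 N) (contact force between spatula and block above 60 N).
It fails at once if the bottle is disturbed (moved more than 30 mm) (distance of solvent from where it was at the start of the episode above 0.03 m).
It fails at once if the module is disturbed (moved more than 30 mm) (distance of module from where it was at the start of the episode above 0.03 m).
It fails at once if the screwdriver is disturbed (moved more than 30 mm) (distance of driver from where it was at the start of the episode above 0.03 m).
It fails at once if the bottle is tipped over (angle between solvent's own z axis and vertical above 0.5 rad).
It also fails if it takes over 58 s, if anything falls off the work surface, if the arm or the gripper's body presses on something with over 40 N, if the wrist force passes 120 N, or if a joint passes its speed limit or range.

### The arm

A 6-joint arm with a two-finger parallel gripper is mounted at the origin on the work surface. World frame = base frame: x ahead of the robot, y to its left, z up, the work surface at z = 0. Lengths are in mm, angles in rad, forces in N, time in s.
With the tool pointing down it reaches from about 400 to 925 mm from the base axis. Payload 12.5 kg.
Tool frame: the origin (TCP) lies midway between the tips of the shut fingers; the grasp point (between the pads) lies 19 mm behind it; z points along the fingers, y is the line along which they close (so a half turn about z gives the same grasp; the last joint's range is limited). The gripper opens to 95 mm and grips with 3 to 60 N. Pads are 20 mm wide; open, the fingers measure 119 mm over their backs; the gripper's body (75 mm by 180 mm) begins 59 mm behind the grasp point.
Start: joints at [-1.405, 0.491, 1.559, -0, 1.092, -0.106], TCP at [167.814, -602.068, 214.661] pointing down, gripper open.
Joint ranges: [-3.1, 3.1], [-0.84, 2.19], [0.05, 2.79], [-1.13, 4.28], [0.06, 2.93], [-2.69, 2.69]. Speed limits (rad/s): [2.22, 2.22, 2.79, 3.14, 3.14, 3.14].

### API

Orientations are given as [roll, pitch, yaw] about the fixed x, y, z axes, in that order (R = Rz(yaw) Ry(pitch) Rx(roll)).
In Python, from cell import env gives the robot as it stands.
- The arm moves only by the shell command python3 -m inch 'ROWS'. ROWS is JSON, a list of rows, each a list of 7 numbers: the turn, a rotation vector about the tool's x, y, z in rad, then the shift along the tool's x, y, z in cm, then the closure, from -1 (fully open) to 1 (shut). A call has 1 to 20 rows; each row shifts and turns the commanded pose from where the row before left it, along the tool's axes as they then stand; what a row does not reach is not made up. A row lasts 1/8 s, in which the tool goes at most 62.5 mm and 10.7 degrees, less where a joint would pass 70% of its speed; a pose out of reach is approached as far as the arm can. A call with a gripper value outside its range is refused whole. The fingers move at their own pace and stop on an object; the grip force is fixed at half the most. Time passes only in rows, so rows that do not move let the fingers close. It gives the time, the measured TCP pose, the force, the opening and the grip force at its end, in the units of the state.
- env.state(): the state, without advancing time (a new reading comes with each control period).
- env.read_camera(name): name is "side" or "top"; returns a dict with "img" (480x640x3 uint8, red, green, blue), "depth" (480x640 float32, mm along the optical axis (not along the pixel's ray), 0 where there is no reading), "fx", "fy", "cx", "cy" (pixels), "D" ([k1, k2, p1, p2, k3] as OpenCV has them; the pictures are not rectified), "position" and "orientation" of the camera in the world. Camera axes: x right, y down, z forward; pixel columns grow to the right and rows downward; lengths in mm; the calibration is good to about 2 mm. A picture is of the moment at which its call begins.
- env.job_done(): hands the job in; it is judged then, once.
Trained networks look in a picture, given as the dict that the camera call returned (one of the last four; its "shot" number tells which), for a name from the list of things; names that differ only in an ending like _2 or _b are one class to them, and where a whole thing is asked for, a point or a joint stands for the part that bears it (a point fixed in the world has none). Each returns a list of dicts, best first, with "score" (0 to 1); they miss things now and then, are a little off and sometimes report something else, mostly with a low value. They report only what shows in the picture. A call takes as long as a camera call. They do not tell look-alikes from the thing itself.
- env.find_in(picture, target): "centre" ([x, y, z] in mm, in the coordinates of the camera as it stood for that picture, good to about 4 mm: the middle of the surface that is visible of it).
- env.trace(picture, target): "mask" (480x640 bool, what is visible of it).
The state is a dict: "t": time; "joints": joint angles; "qvel": joint speeds; "tau": joint torques, N m; "eef_pos": TCP position; "tcp_rot": TCP orientation; "ft_force": force on the tool from outside, world axes, zero at the start; "moment": the same for the moment, N m; "opening": opening from 0.0 (shut) to 1.0 (fully open); "grip_force": force on a finger pad.
Only numpy, scipy, OpenCV 4.12 (cv2) and the standard library are available. Lean on these libraries where they do the work, as an engineer would, in place of code of your own. Each camera call takes 0.05 s, during which the arm holds its last target. There are 200 camera calls.

## Working session

There is one attempt and no reset: what is moved stays moved. The work goes in short steps, Python scripts to look and compute and a shell command to move; the robot and the scene stay as the last step left them, time stands still between calls to the robot, and variables do not carry over. Pictures are saved under pics/ and viewed, at most 10 in all, crops included, and the job is handed in when it is done.

```bash
ls; mkdir -p pics
python3 - <<'E'
from cell import env
import cv2,numpy as np
print(env.state())
for n in("top","side"):
    p=env.read_camera(n); cv2.imwrite(f"pics/{n}0.png",p["img"][:,:,::-1])
    print(n,p["shot"],p["fx"],p["fy"],p["cx"],p["cy"],p["D"],p["position"],p["orientation"])
    for t in("spatula","tray","block","solvent","module","driver"):
        for d in env.find_in(p,t)[:3]: print(t,d)
E
```

```text
pics
{'t': 0.0, 'joints': array([-1.40455105e+00,  4.91595186e-01,  1.55946899e+00,  7.88027985e-06,
        1.09171038e+00, -1.05594301e-01]), 'qvel': array([-0.00025071, -0.00041278,  0.00174345, -0.0002736 , -0.00045923,
       -0.00021323]), 'tau': array([ 4.14433953e-04, -6.12646580e+01, -2.58188957e+01,  6.92693051e-02,
        4.81864647e-02, -1.17658265e-04]), 'eef_pos': array([ 167.79954974, -601.78791068,  214.03289268]), 'tcp_rot': array([-3.14041807e+00, -1.31520218e-04,  2.71835863e-01]), 'ft_force': array([-0.34557809, -0.38586397,  0.31902501]), 'moment': array([ 0.03633134, -0.03541524,  0.00600982]), 'grip_force': 0.0, 'opening': 0.9965122896909457}
top 1 581.4200123793125 581.4200123793125 320.9713678420009 232.6870419306128 [-0.15206609  0.          0.          0.          0.        ] [ 436.07468722   12.63927587 1222.8446516 ] [-3.01631962 -0.03186872 -1.5634797 ]
spatula {'centre': [-357.7, -41.7, 1216.5], 'score': 0.75}
spatula {'centre': [-167.9, 117.6, 1183.6], 'score': 0.67}
tray {'centre': [-165.5, 95.8, 1206.5], 'score': 0.63}
block {'centre': [105.3, 85.7,
[... 446 characters left out ...]
        ] [422.87461403 857.26315253 606.76431143] [-2.09780457 -0.02129604 -2.92641151]
spatula {'centre': [-79.9, 238.2, 773.1], 'score': 0.94}
spatula {'centre': [69.0, 139.3, 901.5], 'score': 0.77}
spatula {'centre': [78.4, 211.7, 665.7], 'score': 0.67}
tray {'centre': [94.7, 174.3, 886.0], 'score': 0.76}
tray {'centre': [114.4, 10.9, 1099.0], 'score': 0.24}
block {'centre': [-41.6, -76.7, 1254.8], 'score': 0.77}
block {'centre': [113.6, 12.8, 1098.2], 'score': 0.73}
solvent {'centre': [77.8, 213.2, 667.9], 'score': 0.86}
module {'centre': [-181.0, 35.0, 1080.7], 'score': 0.75}
module {'centre': [94.5, 174.9, 887.1], 'score': 0.51}
driver {'centre': [204.5, -98.4, 1346.5], 'score': 0.83}
```

View pics/top0.png

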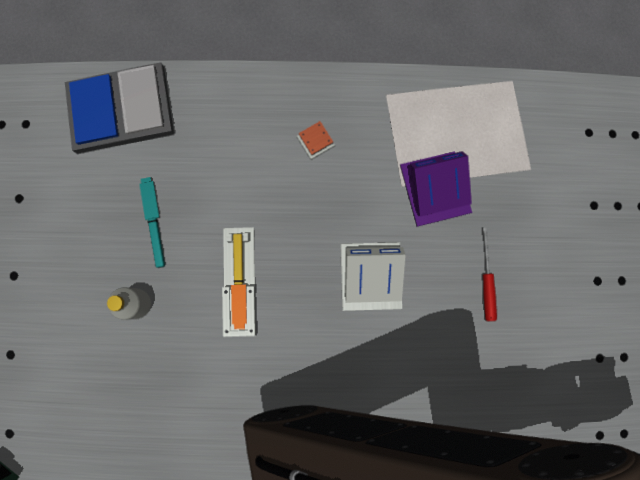

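View pics/side0.png

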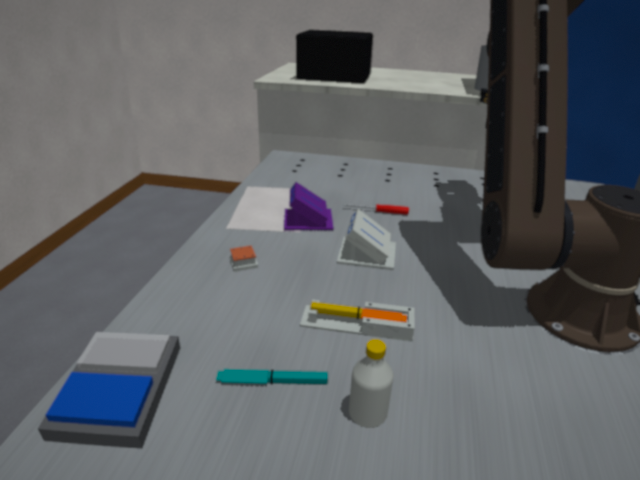

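The top view shows the spatula in its tray, with the yellow handle at (238,258) and the orange blade at (239,307) pointing at the robot. The white block's mouths are at (360,252) and (389,251), facing away from the robot. The turquoise and purple look-alikes are elsewhere. The side view agrees.

```bash
cat > h.py <<'E'
import numpy as np,cv2
from cell import env
from scipy.spatial.transform import Rotation as R
def K(p): return np.array([[p["fx"],0,p["cx"]],[0,p["fy"],p["cy"]],[0,0,1]])
def world(p,mask=None,uv=None,z=None):
    "pixels to world by depth, or, with z given, by the plane of that height"
    if uv is None: v,u=np.nonzero(mask); uv=np.c_[u,v]
    uv=np.asarray(uv,float); n=cv2.undistortPoints(uv.reshape(-1,1,2),K(p),np.array(p["D"])).reshape(-1,2)
    r=np.c_[n,np.ones(len(n))]; M=R.from_euler("xyz",p["orientation"]).as_matrix(); o=np.array(p["position"])
    if z is None:
        i=uv.round().astype(int); d=p["depth"][i[:,1],i[:,0]]; ok=d>0
        return (r*d[:,None])[ok]@M.T+o
    w=r@M.T; return o+w*((z-o[2])/w[:,2])[:,None]
def pix(p,X):
    M=R.from_euler("xyz",p["orientation"]).as_matrix(); c=(np.atleast_2d(X)-p["position"])@M
    return cv2.projectPoints(c,np.zeros(3),np.zeros(3),K(p),np.array(p["D"]))[0].reshape(-1,2)
def hue(p,lo,hi,box,smin=90,vmin=40):
    h=cv2.cvtColor(p["img"],cv2.COLOR_RGB2HSV); m=(h[...,0]>=lo)&(h[...,0]<=hi)&(h[...,1]>smin)&(h[...,2]>vmin)
    k=np.zeros_like(m); a,b,c,d=box; k[b:d,a:c]=True; return m&k
E
python3 - <<'E'
from h import *
T=env.read_camera("top"); S=env.read_camera("side")
for p,n,bs,bb in((T,"top",(225,225,255,335),(340,235,408,312)),(S,"side",(300,295,415,330),(335,205,398,268))):
    for nm,lo,hi,z in(("yellow",20,35,37),("orange",3,16,30)):
        m=hue(p,lo,hi,bs); w=world(p,m); wp=world(p,m,z=z)
        r=cv2.minAreaRect(wp[:,:2].astype(np.float32))
        print(n,nm,m.sum(),"depth med",np.median(w,0).round(1),"plane mean",wp.mean(0).round(1),"rect",np.round(r[0],1),np.round(r[1],1),round(r[2],1))
    m=hue(p,100,130,bb,60); k,l,st,c=cv2.connectedComponentsWithStats(m.astype(np.uint8),connectivity=8)
    for i in range(1,k):
        if st[i,4]>8:
            w=world(p,l==i); print(n,"blue",c[i].round(1),st[i],np.median(w,0).round(1),np.ptp(w,axis=0).round(1))
    for d in env.trace(p,"block")[:2]:
        v,u=np.nonzero(d["mask"]); print(n,"block mask",d["score"],u.mean().round(),v.mean().round(),len(u))
img=cv2.resize(T["img"][225:345,215:415],None,fx=4,fy=4,interpolation=cv2.INTER_CUBIC); cv2.imwrite("pics/crop1.png",img[:,:,::-1])
E
```

```text
top yellow 452 depth med [532.2 145.9  36.2] plane mean [531.8 145.9  37. ] rect [530.  146.1] [102.6  18.5] 1.5
top orange 648 depth med [434.1 142.9  29.6] plane mean [434.5 142.9  30. ] rect [433.1 142.8] [91.5 30.6] 1.2
top blue [361.1 251. ] [350 249  21   5  72] [ 545.  -103.8   83.7] [10.2 41.2 23.6]
top blue [389.5 250.6] [379 249  22   5  52] [ 544.8 -158.6   84.6] [10.1 41.  21.2]
top blue [360.3 278.7] [359 264   3  30  59] [ 490.  -102.3   66.3] [56.3  5.  39.7]
top blue [389.1 278.2] [387 264   5  30  66] [ 491.4 -160.1   65.8] [56.1  5.7 44.1]
top block mask 0.78 438.0 187.0 4060
top block mask 0.76 372.0 276.0 4198
side yellow 551 depth med [528.3 152.8  35.1] plane mean [527.5 155.9  37. ] rect [530.2 156.4] [103.1  35.9] 2.0
side orange 431 depth med [434.2 141.4  30. ] plane mean [434.  141.1  30. ] rect [434.  140.6] [89.9 33.8] 5.8
side blue [349.8 228. ] [348 224   5   9  19] [543.3 -94.5  87.4] [ 8.3 33.7 12.4]
side block mask 0.92 306.0 211.0 1711
side block mask 0.91 366.0 244.0 2365
```

View pics/crop1.png

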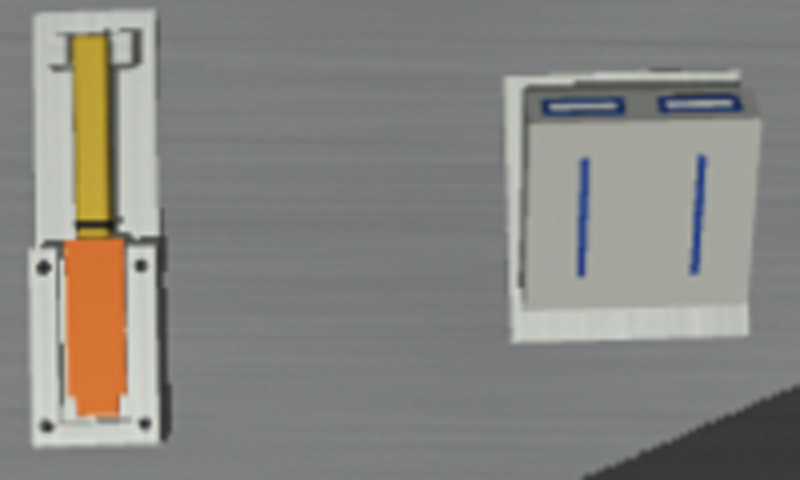

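The crop shows the handle over the finger bay, the orange blade in its pocket, and two blue-ringed mouths with matching stripes. The mouths come out 58 mm apart and 84–85 mm high, as specified. I'll refine the block pose before the arm gets in the way.

```bash
cat > fit.py <<'E'
from h import *
from scipy.optimize import least_squares
T=env.read_camera("top")
# block model: mask of blue pixels rendered -> use weighted blueness centroids of rings and stripes
im=T["img"].astype(float); b=np.clip(im[...,2]-im[...,0]-25,0,None)
def cen(x0,y0,x1,y1):
    w=b[y0:y1,x0:x1]; v,u=np.mgrid[y0:y1,x0:x1]; return np.array([(u*w).sum(),(v*w).sum()])/w.sum()
F=[cen(346,246,375,257),cen(376,246,405,257)]
st=[]
for x0,x1 in((352,370),(380,398)):
    for a,c in((263,279),(279,296)): st.append(cen(x0,a,x1,c))
s,c=np.sin(np.radians(35)),np.cos(np.radians(35))
def P(q,y,d,h):  # d along slot, h normal to it
    X=np.array([-d*c+h*s,y,85-d*s+h*c]); return np.r_[q[:2],0]+R.from_euler("z",q[2]).apply(X)
def res(q):
    r=[pix(T,P(q,y,0,0))[0]-f for y,f in zip((29,-29),F)]
    o=[]
    for y,ss in((29,st[:2]),(-29,st[2:])):
        A,B=pix(T,np.array([P(q,y,25,15.5),P(q,y,85,15.5)])); n=np.array([-(B-A)[1],(B-A)[0]]); n/=np.linalg.norm(n)
        o+=[n@(x-A) for x in ss]
    return np.r_[np.ravel(r),o]
q=least_squares(res,[545,-131,0]).x
print("block x,y,yaw",q.round(3),"res px",res(q).round(2)); print("mouths",P(q,29,0,0).round(1),P(q,-29,0,0).round(1))
# spatula: handle and blade centre lines
y=world(T,hue(T,20,35,(225,225,255,335)),z=37)[:,:2]; o=world(T,hue(T,3,16,(225,225,255,335)),z=30)[:,:2]
d=[]
for w in(y,o):
    v=cv2.fitLine(w.astype(np.float32),cv2.DIST_L2,0,.01,.01).ravel(); d.append(np.degrees(np.arctan(v[1]/v[0])))
print("spatula yaws",np.round(d,2),"between",np.degrees(np.arctan2(*(y.mean(0)-o.mean(0))[::-1])).round(2), y.mean(0),o.mean(0), y[:,0].max(),y[:,0].min(),o[:,0].max(),o[:,0].min())
E
python3 fit.py
```

```text
block x,y,yaw [ 5.44534e+02 -1.30401e+02  4.20000e-02] res px [ 0.3   0.13 -0.06 -0.11  0.01  0.17 -0.3  -0.12]
mouths [ 543.3 -101.4   85. ] [ 545.8 -159.4   85. ]
spatula yaws [2.65 2.96] between 1.73 [531.83878131 145.87254381] [434.53847729 142.94114764] 581.1818280794043 478.60069657756907 479.10361550226196 387.6036251152269
```

```bash
python3 -m inch '[[0,0,0.121,0,0,0,-1],[0,0,0.121,0,0,0,-1],[0,0,0,4.2,-4,0,-1],[0,0,0,4.2,-4,0,-1],[0,0,0,4.2,-4,0,-1],[0,0,0,4.2,-4,0,-1],[0,0,0,4.2,-4,0,-1],[0,0,0,4.2,-4,0,-1],[0,0,0,4.2,-4,0,-1],[0,0,0,4.2,-4,0,-1],[0,0,0,4.2,-4,0,-1],[0,0,0,0,-5.4,0,-1],[0,0,0,0,-5.4,0,-1],[0,0,0,0,-5.4,0,-1],[0,0,0,0,-5.4,0,-1],[0,0,0,0,-5.4,0,-1],[0,0,0,0,-5.4,0,-1],[0,0,0,0,-5.3,0,-1],[0,0,0,0,0,0,-1],[0,0,0,0,0,0,-1]]'
```

```text
t: 3.45
eef_pos: [523.6, 145.6, 214.6]
tcp_rot: [3.141, 0.0, 0.03]
ft_force: [-0.0, -0.3, -0.3]
opening: 1.0
grip_force: 0.0
```

```bash
python3 -m inch '[[0,0,-0.005,0,0,5,-1],[0,0,0,0,0,5,-1],[0,0,0,0,0,4,-0.3],[0,0,0,0,0,3,-0.3],[0,0,0,0,0,2,-0.3],[0,0,0,0,0,1.3,-0.3],[0,0,0,0,0,0,-0.3],[0,0,0,0,0,0,-0.3]]'
```

```text
t: 4.45
eef_pos: [524.1, 145.6, 12.3]
tcp_rot: [-3.142, -0.001, 0.034]
ft_force: [-0.2, 0.7, 0.3]
opening: 0.651
grip_force: 0.0
```

```bash
python3 -m inch '[[0,0,0,0,0,0.15,-0.3],[0,0,0,0,0,0,1],[0,0,0,0,0,0,1],[0,0,0,0,0,0,1],[0,0,0,0,0,0,1],[0,0,0,0,0,0,1],[0,0,0,0,0,0,1],[0,0,0,0,0,0,1],[0,0,0,0,0,0,1]]'
```

```text
t: 5.58
eef_pos: [523.7, 145.8, 10.1]
tcp_rot: [3.142, -0.0, 0.035]
ft_force: [0.3, 0.4, -0.5]
opening: 0.19
grip_force: 30.0
```

```bash
python3 -m inch '[[0,0,0,0,0,-1,1],[0,0,0,0,0,-4,1],[0,0,0,0,0,-4,1],[0,0,0,0,0,-5,1],[0,0,0,0,0,-4,1],[0,0,0,3.3,4.9,0,1],[0,0,0,3.3,4.9,0,1],[0,0,0,3.3,4.9,0,1],[0,0,0,3.3,5,0,1],[0,0,0,3.3,5,0,1],[0,0.122,0,0,0,0,1],[0,0.122,0,0,0,0,1],[0,0.122,0,0,0,0,1],[0,0.122,0,0,0,0,1],[0,0.123,0,0,0,0,1],[0,0,0,0,0,0,1],[0,0,0,0,0,0,1]]'
python3 - <<'E'
from h import *
for n in("top","side"):
    p=env.read_camera(n); cv2.imwrite(f"pics/{n}1.png",p["img"][:,:,::-1])
E
```

```text
t: 7.7
eef_pos: [698.3, -93.8, 190.8]
tcp_rot: [-3.137, -0.595, 0.036]
ft_force: [-0.6, 0.7, -1.5]
opening: 0.188
grip_force: 30.0
```

View pics/side1.png

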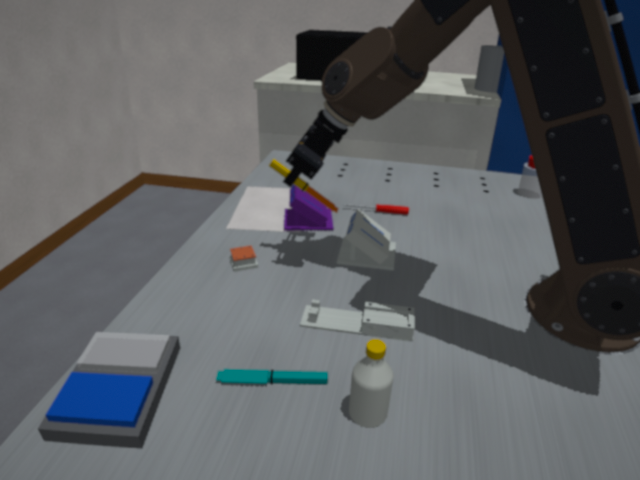

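View pics/top1.png

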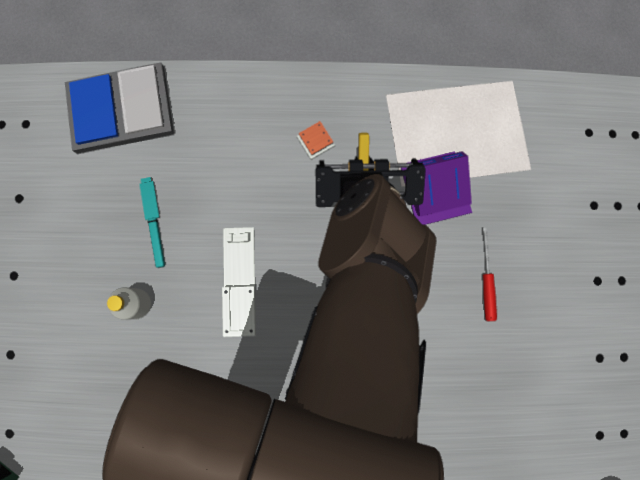

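The side view shows the spatula held on a downward slant, blade towards the block, handle at (285,172) and blade tip near (337,208). The top view shows only the handle end, at (363,148). Now I'll check how the spatula sits in the hand and work out the move.

```bash
cat > go.py <<'E'
from h import *
import sys
# usage: go.py slot(+1 left,-1 right) gap(mm tip to mouth) [yoff along block y] [h normal offset]
slot=float(sys.argv[1]); gap=float(sys.argv[2]); yo=float(sys.argv[3]) if len(sys.argv)>3 else 0; ho=float(sys.argv[4]) if len(sys.argv)>4 else 0
s=env.state(); Rt=R.from_euler("xyz",s["tcp_rot"]); t=s["eef_pos"]
off=np.array([0.7,0,-17.9])         # spatula origin in the tool frame
org=t+Rt.apply(off)
B=R.from_euler("z",0.042)*R.from_euler("y",-np.radians(35))   # x out of slot, z normal up
m=np.array([544.5,-130.4,85])+R.from_euler("z",0.042).apply([0,29*slot,0])
tip=org+Rt.apply([-135,0,0]); print("tip in slot frame (out, left, up)",B.inv().apply(tip-m).round(1),"shoulder",B.inv().apply(org+Rt.apply([-45,0,0])-m).round(1))
G=B*R.from_euler("x",np.pi)         # wanted tool attitude
turn=(Rt.inv()*G).as_rotvec()
wt=m+B.apply([135+gap,yo,ho])-G.apply(off)
print("t",s["t"],"turn",turn.round(4),"then shift cm",(G.inv().apply(wt-t)/10).round(2),"F",s["ft_force"].round(1),"M",s["moment"].round(2),"grip",s["grip_force"],"slot-frame F",B.inv().apply(s["ft_force"]).round(1))
E
python3 go.py 1 40
python3 - <<'E'
from h import *
s=env.state(); print(s["tcp_rot"],s["eef_pos"],s["joints"])
Rt=R.from_euler("xyz",s["tcp_rot"]); org=s["eef_pos"]+Rt.apply([0.7,0,-17.9])
S=env.read_camera("side"); T=env.read_camera("top")
for p,n,bx in((S,"side",(262,150,345,216)),(T,"top",(350,125,380,170))):
    for nm,lo,hi in(("yellow",20,35),("orange",3,16)):
        m=hue(p,lo,hi,bx,90,40)
        if m.sum()<10: continue
        v,u=np.nonzero(m); w=world(p,m); L=Rt.inv().apply(w-org)
        print(n,nm,m.sum(),"px",u.mean().round(1),v.mean().round(1),u.min(),u.max(),"in spatula(tool axes) med",np.median(L,0).round(1),"x range",L[:,0].min().round(),L[:,0].max().round())
print("pred side px: tail,shoulder,tip",pix(S,org+Rt.apply([[60,0,0],[-45,0,0],[-135,0,0]])).round(1).tolist())
print("pred top px tail centre top",pix(T,org+Rt.apply([[60,0,-9]])).round(1).tolist())
E
```

```text
tip in slot frame (out, left, up) [53.9  1.7 17.4] shoulder [143.9   1.3  16. ]
t 7.8 turn [-0.0015  0.015  -0.0044] then shift cm [-1.36  0.11  1.54] F [-0.  -0.6 -2.7] M [-0.01  0.35  0.04] grip 29.990437924861908 slot-frame F [-1.6 -0.6 -2.2]
[-3.13709553 -0.59586752  0.03672223] [698.47454613 -93.7592517  190.71076116] [-0.30112987  0.47713024  1.80951444  0.60020605  0.34358625  0.7151291 ]
side yellow 296 px 287.2 173.4 270 308 in spatula(tool axes) med [19.4 -8.4 -5.1] x range -46.0 75.0
side orange 191 px 321.5 198.7 299 337 in spatula(tool axes) med [-88.   -4.5  -2.3] x range -134.0 -29.0
top yellow 321 px 363.5 148.4 358 368 in spatula(tool axes) med [34.  -1.5 -8. ] x range -7.0 59.0
pred side px: tail,shoulder,tip [[270.2, 161.4], [306.5, 188.0], [336.9, 210.3]]
pred top px tail centre top [[364.7, 133.9]]
```

```bash
python3 -m inch '[[-0.0015,0.015,-0.0044,0,0.11,1.54,1],[0,0,0,-1.4,0,0,1],[0,0,0,-1.4,0,0,1],[0,0,0,-1.3,0,0,1],[0,0,0,0,0,0,1],[0,0,0,0,0,0,1],[0,0,0,0,0,0,1]]'; python3 go.py 1 12
```

```text
t: 8.78
eef_pos: [673.5, -95.9, 154.3]
tcp_rot: [3.142, -0.612, 0.042]
ft_force: [0.2, 0.3, -0.5]
opening: 0.185
grip_force: 30.0
tip in slot frame (out, left, up) [12.2  0.1 -0.2] shoulder [ 1.022e+02  1.000e-01 -1.000e-01]
t 8.775 turn [ 0.0002 -0.0012 -0.0002] then shift cm [-0.02  0.01 -0.01] F [ 0.2  0.3 -0.5] M [ 0.02  0.33 -0.03] grip 29.990500509738922 slot-frame F [-0.1  0.3 -0.5]
```

Well aligned. A quick look from the side before entering.

Run:
```python
from h import *
s=env.state(); Rt=R.from_euler("xyz",s["tcp_rot"]); org=s["eef_pos"]+Rt.apply([0.7,0,-17.9])
S=env.read_camera("side")
i=cv2.resize(S["img"][140:280,260:420],None,fx=5,fy=5,interpolation=cv2.INTER_CUBIC)[:600,:]
for X in pix(S,org+Rt.apply([[60,0,0],[-45,0,0],[-135,0,0],[-225,0,0]])): cv2.circle(i,tuple(((X-[260,140])*5).astype(int).tolist()),3,(255,0,255),-1)
cv2.imwrite("pics/side2.png",i[:,:,::-1])
```

```text
(no output)
```

View pics/side2.png

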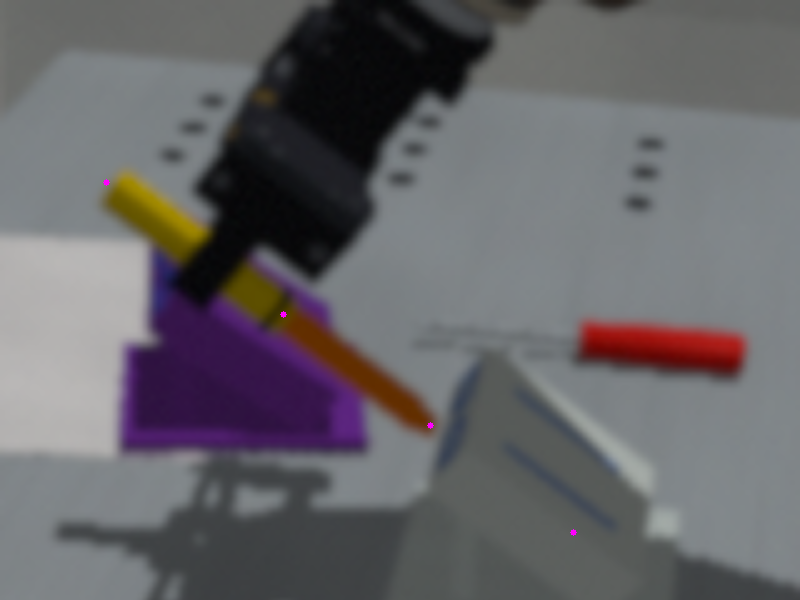

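The tip, at (430,426) in the crop, points at the near (left) ringed mouth around (460,420), and the blade is parallel to the slope. I'll enter gently.

```bash
python3 -m inch '[[0,0,0,-0.4,0,0,1],[0,0,0,-0.4,0,0,1],[0,0,0,-0.3,0,0,1],[0,0,0,-0.3,0,0,1],[0,0,0,-0.3,0,0,1],[0,0,0,0,0,0,1]]'; python3 go.py 1 -5
```

```text
t: 9.57
eef_pos: [658.9, -96.5, 144.0]
tcp_rot: [-3.141, -0.611, 0.041]
ft_force: [-0.1, -0.5, -1.0]
opening: 0.186
grip_force: 30.0
tip in slot frame (out, left, up) [-5.7  0.2 -0.2] shoulder [84.3  0.1 -0.2]
t 9.575 turn [ 0.0001 -0.0002 -0.0007] then shift cm [ 0.07  0.01 -0.02] F [-0.1 -0.5 -1. ] M [-0.02  0.41  0.01] grip 29.99044954776764 slot-frame F [-0.7 -0.5 -0.7]
```

```bash
python3 -m inch '[[0,0,0,-0.3,0,0,1],[0,0,0,-0.3,0,0,1],[0,0,0,-0.3,0,0,1],[0,0,0,-0.3,0,0,1],[0,0,0,-0.3,0,0,1],[0,0,0,0,0,0,1]]'; python3 go.py 1 -20
```

```text
t: 10.32
eef_pos: [646.6, -97.0, 135.4]
tcp_rot: [-3.141, -0.611, 0.041]
ft_force: [-0.5, 0.5, -0.9]
opening: 0.19
grip_force: 30.0
tip in slot frame (out, left, up) [-20.7   0.2  -0.2] shoulder [69.3  0.1 -0.2]
t 10.325 turn [ 0.     -0.0002 -0.0007] then shift cm [ 0.07  0.01 -0.02] F [-0.5  0.5 -0.9] M [0.03 0.39 0.01] grip 29.99042898416519 slot-frame F [-0.9  0.5 -0.5]
```

```bash
python3 -m inch '[[0,0,0,-0.4,0,0,1],[0,0,0,-0.4,0,0,1],[0,0,0,-0.4,0,0,1],[0,0,0,-0.4,0,0,1],[0,0,0,-0.2,0,0,1],[0,0,0,-0.2,0,0,1],[0,0,0,0,0,0,1]]'; python3 go.py 1 -41;  python3 -m inch '[[0,0,0,-0.1,0,0,1],[0,0,0,-0.1,0,0,1],[0,0,0,-0.1,0,0,1],[0,0,0,-0.1,0,0,1],[0,0,0,0,0,0,1]]'; python3 go.py 1 -45
```

```text
t: 11.2
eef_pos: [630.4, -97.7, 124.0]
tcp_rot: [-3.141, -0.611, 0.041]
ft_force: [0.1, 0.3, -1.7]
opening: 0.185
grip_force: 30.0
tip in slot frame (out, left, up) [-40.5   0.2  -0.2] shoulder [49.5  0.1 -0.2]
t 11.2 turn [ 0.0001 -0.0004 -0.0006] then shift cm [-0.05  0.01 -0.02] F [ 0.1  0.3 -1.7] M [0.01 0.4  0.02] grip 29.99046117067337 slot-frame F [-0.8  0.3 -1.4]
t: 11.82
eef_pos: [627.1, -97.8, 121.7]
tcp_rot: [-3.141, -0.611, 0.041]
ft_force: [-0.2, -0.3, -0.8]
opening: 0.189
grip_force: 30.0
tip in slot frame (out, left, up) [-44.5   0.2  -0.2] shoulder [45.5  0.1 -0.2]
t 11.825 turn [ 0.0001 -0.0004 -0.0006] then shift cm [-0.05  0.01 -0.02] F [-0.2 -0.3 -0.8] M [ 0.03  0.4  -0.  ] grip 29.990399479866028 slot-frame F [-0.6 -0.3 -0.5]
```

```bash
python3 -m inch '[[0,0,0,-0.1,0,0,1],[0,0,0,-0.1,0,0,1],[0,0,0,0,0,0,1]]'; python3 go.py 1 -46;python3 -m inch '[[0,0,0,-0.1,0,0,1],[0,0,0,-0.1,0,0,1],[0,0,0,0,0,0,1]]'; python3 go.py 1 -48
```

```text
t: 12.2
eef_pos: [625.4, -97.9, 120.5]
tcp_rot: [-3.141, -0.611, 0.041]
ft_force: [0.1, -0.0, -1.0]
opening: 0.187
grip_force: 30.0
tip in slot frame (out, left, up) [-46.6   0.2  -0.2] shoulder [43.4  0.1 -0.2]
t 12.2 turn [ 0.0001 -0.0004 -0.0006] then shift cm [ 0.05  0.01 -0.02] F [ 0.1 -0.  -1. ] M [-0.02  0.36  0.03] grip 29.990431666374207 slot-frame F [-0.5 -0.1 -0.9]
t: 12.58
eef_pos: [623.8, -97.9, 119.4]
tcp_rot: [-3.141, -0.611, 0.041]
ft_force: [0.3, 1.0, -0.9]
opening: 0.189
grip_force: 30.0
tip in slot frame (out, left, up) [-48.5   0.2  -0.2] shoulder [41.5  0.1 -0.2]
t 12.575 turn [ 0.0001 -0.0004 -0.0006] then shift cm [ 0.05  0.01 -0.02] F [ 0.3  1.  -0.9] M [ 0.    0.32 -0.01] grip 29.9906587600708 slot-frame F [-0.2  1.  -1. ]
```

```bash
python3 -m inch '[[0,0,0,-0.1,0,0,1],[0,0,0,-0.1,0,0,1],[0,0,0,0,0,0,1]]'; python3 go.py 1 -50;python3 -m inch '[[0,0,0,-0.1,0,0,1],[0,0,0,-0.1,0,0,1],[0,0,0,-0.1,0,0,1],[0,0,0,0,0,0,1]]'; python3 go.py 1 -53
```

```text
t: 12.95
eef_pos: [622.2, -98.0, 118.3]
tcp_rot: [-3.141, -0.611, 0.041]
ft_force: [0.4, -0.6, -0.9]
opening: 0.186
grip_force: 30.0
tip in slot frame (out, left, up) [-50.5   0.2  -0.2] shoulder [39.5  0.1 -0.2]
t 12.95 turn [ 0.0001 -0.0004 -0.0005] then shift cm [ 0.05  0.01 -0.02] F [ 0.4 -0.6 -0.9] M [0.02 0.41 0.01] grip 29.99042719602585 slot-frame F [-0.2 -0.6 -1. ]
t: 13.45
eef_pos: [619.7, -98.1, 116.5]
tcp_rot: [-3.141, -0.611, 0.041]
ft_force: [0.4, 0.2, -1.0]
opening: 0.189
grip_force: 30.0
tip in slot frame (out, left, up) [-53.5   0.2  -0.2] shoulder [36.5  0.1 -0.2]
t 13.45 turn [ 0.0001 -0.0004 -0.0006] then shift cm [ 0.05  0.01 -0.02] F [ 0.4  0.2 -1. ] M [0.02 0.37 0.03] grip 29.990440607070923 slot-frame F [-0.2  0.2 -1. ]
```

No resistance past 45 mm, so the left slot looks open. Carrying on, slower near the end.

```bash
python3 -m inch '[[0,0,0,-0.2,0,0,1],[0,0,0,-0.2,0,0,1],[0,0,0,-0.2,0,0,1],[0,0,0,0,0,0,1]]'; python3 go.py 1 -60;python3 -m inch '[[0,0,0,-0.3,0,0,1],[0,0,0,-0.3,0,0,1],[0,0,0,-0.3,0,0,1],[0,0,0,-0.3,0,0,1],[0,0,0,-0.3,0,0,1],[0,0,0,-0.3,0,0,1],[0,0,0,-0.3,0,0,1],[0,0,0,-0.2,0,0,1],[0,0,0,0,0,0,1]]'; python3 go.py 1 -83
```

```text
t: 13.95
eef_pos: [614.8, -98.3, 113.0]
tcp_rot: [-3.141, -0.611, 0.041]
ft_force: [0.1, -0.2, -1.5]
opening: 0.189
grip_force: 30.0
tip in slot frame (out, left, up) [-59.6   0.2  -0.2] shoulder [30.4  0.1 -0.2]
t 13.95 turn [ 0.0001 -0.0003 -0.0006] then shift cm [-0.04  0.01 -0.02] F [ 0.1 -0.2 -1.5] M [-0.03  0.4  -0.  ] grip 29.990379810333252 slot-frame F [-0.7 -0.2 -1.3]
t: 15.08
eef_pos: [596.0, -99.1, 99.8]
tcp_rot: [-3.141, -0.611, 0.041]
ft_force: [0.4, 0.4, -0.7]
opening: 0.186
grip_force: 30.0
tip in slot frame (out, left, up) [-82.6   0.2  -0.2] shoulder [ 7.4  0.1 -0.2]
t 15.075 turn [ 0.0001 -0.0003 -0.0006] then shift cm [-0.04  0.01 -0.02] F [ 0.4  0.4 -0.7] M [ 0.01  0.33 -0.02] grip 29.990359246730804 slot-frame F [-0.   0.4 -0.8]
```

```bash
python3 -m inch '[[0,0,0,-0.1,0,0,1],[0,0,0,-0.1,0,0,1],[0,0,0,-0.1,0,0,1],[0,0,0,-0.1,0,0,1],[0,0,0,0,0,0,1]]'; python3 go.py 1 -87;python3 -m inch '[[0,0,0,-0.1,0,0,1],[0,0,0,-0.1,0,0,1],[0,0,0,0,0,0,1]]'; python3 go.py 1 -89
```

```text
t: 15.7
eef_pos: [592.8, -99.2, 97.6]
tcp_rot: [-3.141, -0.611, 0.041]
ft_force: [0.0, 0.2, -1.3]
opening: 0.186
grip_force: 30.0
tip in slot frame (out, left, up) [-86.5   0.2  -0.2] shoulder [ 3.5  0.2 -0.2]
t 15.7 turn [ 0.0001 -0.0004 -0.0006] then shift cm [-0.05  0.01 -0.02] F [ 0.   0.2 -1.3] M [ 0.01  0.38 -0.  ] grip 29.99054253101349 slot-frame F [-0.8  0.2 -1.1]
t: 16.08
eef_pos: [591.1, -99.3, 96.4]
tcp_rot: [-3.141, -0.611, 0.041]
ft_force: [0.0, 0.3, -1.2]
opening: 0.184
grip_force: 30.0
tip in slot frame (out, left, up) [-88.5   0.2  -0.2] shoulder [ 1.5  0.2 -0.2]
t 16.075 turn [ 0.0001 -0.0004 -0.0006] then shift cm [-0.05  0.01 -0.02] F [ 0.   0.3 -1.2] M [-0.04  0.4   0.01] grip 29.99054342508316 slot-frame F [-0.7  0.3 -1. ]
```

```bash
python3 -m inch '[[0,0,0,-0.1,0,0,1],[0,0,0,0,0,0,1]]'; python3 go.py 1 -90|tail -1;python3 -m inch '[[0,0,0,-0.05,0,0,1],[0,0,0,0,0,0,1]]'; python3 go.py 1 -90|tail -1;python3 -m inch '[[0,0,0,-0.05,0,0,1],[0,0,0,0,0,0,1]]'; python3 go.py 1 -90
```

```text
t: 16.32
eef_pos: [590.8, -99.3, 96.3]
tcp_rot: [-3.141, -0.613, 0.041]
ft_force: [3.0, 0.4, 1.4]
opening: 0.187
grip_force: 30.0
t 16.325 turn [-0.     -0.0018 -0.0004] then shift cm [-0.12  0.01 -0.01] F [3.  0.4 1.4] M [ 0.08 -0.25  0.01] grip 29.99190866947174 slot-frame F [ 3.3  0.3 -0.6]
t: 16.58
eef_pos: [590.8, -99.4, 96.3]
tcp_rot: [-3.141, -0.614, 0.042]
ft_force: [4.1, 0.9, 3.3]
opening: 0.188
grip_force: 30.0
t 16.575 turn [-0.     -0.0026 -0.0003] then shift cm [-0.12  0.   -0.01] F [4.1 0.9 3.3] M [ 0.08 -0.75  0.04] grip 29.993484914302826 slot-frame F [5.3 0.8 0.4]
t: 16.82
eef_pos: [590.8, -99.4, 96.4]
tcp_rot: [-3.141, -0.615, 0.042]
ft_force: [6.4, 0.5, 4.3]
opening: 0.189
grip_force: 30.0
tip in slot frame (out, left, up) [-88.9   0.1  -0.6] shoulder [ 1.1  0.1 -0.2]
t 16.825 turn [-0.0002 -0.0037 -0.0002] then shift cm [-0.12  0.01 -0.01] F [6.4 0.5 4.3] M [ 0.27 -1.05 -0.02] grip 29.99482959508896 slot-frame F [ 7.7  0.2 -0.2]
```

Firm contact has built up to about 8 N, with the shoulder at the mouth within measurement error. It's home, so I'll let go and back off along the fingers.

```bash
python3 -m inch '[[0,0,0,0.05,0,0,0.3],[0,0,0,0,0,0,-0.2],[0,0,0,0,0,0,-0.2],[0,0,0,0,0,0,-0.2],[0,0,0,0,0,0,-0.2],[0,0,0,0,0,0,-0.2],[0,0,0,0,0,-1,-0.2],[0,0,0,0,0,-2,-0.2],[0,0,0,0,0,-3,-0.2],[0,0,0,0,0,-4,-0.2],[0,0,0,0,0,-4,-0.2],[0,0,0,0,0,-4,-0.2],[0,0,0,0,-5,0,-0.2],[0,0,0,0,-5,0,-0.2],[0,0,0,0,-5,0,-0.2],[0,0,0,0,-5,0,-0.2],[0,0,0,0,-5,0,-0.2],[0,0,0,0,-5,0,-0.2],[0,0,0,0,0,0,-0.2]]'
python3 - <<'E'
from h import *
T=env.read_camera("top");S=env.read_camera("side")
f=lambda p,a,b,c,d,k:cv2.resize(p["img"][b:d,a:c],None,fx=k,fy=k,interpolation=cv2.INTER_CUBIC)
a=f(T,325,200,425,320,4); b=f(S,300,170,400,290,4)
cv2.imwrite("pics/end.png",np.hstack([a,b])[:,:,::-1])
B=R.from_euler("z",0.042)*R.from_euler("y",-np.radians(35)); m=np.array([543.3,-101.4,85])
print("pred top px shoulder,tail (upper face)",pix(T,m+B.apply([[0,0,9],[105,0,9]])).round(1).tolist())
y=hue(T,20,35,(340,190,400,270)); L=B.inv().apply(world(T,y)-m); print(y.sum(),np.percentile(L,[2,50,98],axis=0).round(1) if y.sum() else "")
o=hue(T,3,16,(340,190,400,270)); print("orange px",o.sum(),hue(S,3,16,(320,170,400,290)).sum())
y=hue(S,20,35,(300,170,400,290)); L=B.inv().apply(world(S,y)-m); print(y.sum(),np.percentile(L,[2,50,98],axis=0).round(1) if y.sum() else "")
E
```

```text
t: 19.2
eef_pos: [476.9, 111.0, 239.1]
tcp_rot: [3.141, -0.589, 0.044]
ft_force: [-1.4, -0.9, 1.1]
opening: 0.598
grip_force: 0.0
pred top px shoulder,tail (upper face) [[361.3, 253.7], [362.5, 205.1]]
505 [[   1.   -23.3 -115.9]
 [  55.7    1.6    3.6]
 [ 105.8   10.3    8.3]]
orange px 11 9
370 [[  5.3  -6.2  -9.9]
 [ 56.9   7.7   2.3]
 [102.9 269.2 253.5]]
```

View pics/end.png

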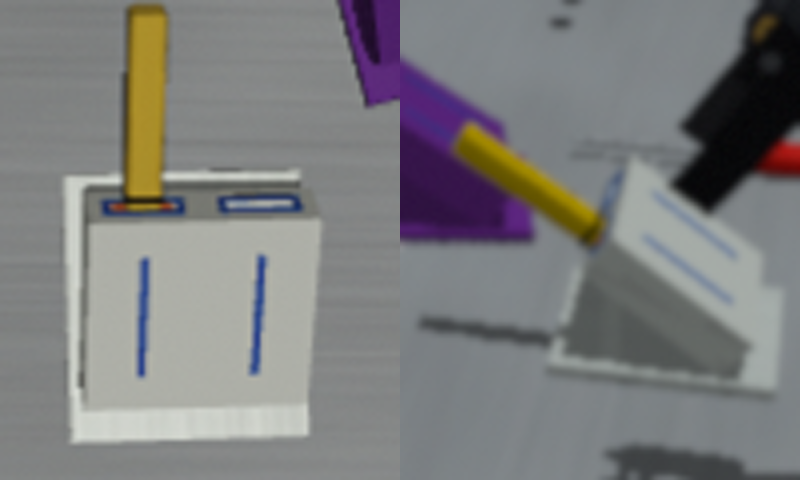

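The left half shows the handle running straight out of the left mouth, with only a thin orange line at about (143,206). Its tail measures 106 mm out, where 105 means fully home. The right half shows the handle front against the block and the gripper clear.

```bash
python3 -c "
from cell import env
print(env.job_done())"
```

```text
the job is handed in; nothing more can be done
None
```

The spatula is fully home and released in the left slot, which turned out to be the open one; the gripper is clear of everything, and the job was handed in with the robot clock at about 19 s.

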